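# Hang the board wash basket on the ratchet drain stand and raise it to drain

## Task

Hang the wash basket up to drain on the ratchet stand: press the pawl lever to let the raised hook come all the way down, swing the basket's bail up so that its middle stands over the hook, between the two horns, then pull the hook up by the T-handle, tooth by tooth, until the basket hangs fully clear above the rim of the wash tray. Leave it hanging at rest on the pawl, level, with the circuit board still in it, and leave the other things on the desk alone.

Things in the scene. Friction and masses are not known exactly. Their poses are not given: they have to be found in the camera images.
- drain_stand: Fixed stand: base plate 236 x 126 x 8 mm, steel wash tray on it (108 x 120 mm, centred at x = -49 mm, inner floor 11 mm, rim 42 mm above the desk), aluminium column at x = +75 mm (30 x 26 mm, top 188 mm high). Origin on the desk, z up; -x points from the column out over the tray, as the hook arm does. A toothed rail slides upright in the column; a sprung pawl on its +x side stops it falling.
- hook_rail (a joint): Height of the rail, m: 0 = down on its stop, 0.095 = top; starts 0.050 to 0.090. Lifts freely, 4 to 9 N; let go, it falls back to the last multiple of 0.010 passed (pull 2 mm past it so that the pawl drops in). Pawl held off, it sinks to 0 at about 0.1 m/s. The hook meets the raised bail at about 0.020; at 0.060 the basket clears the tray rim by about 9 mm, at 0.050 it does not.
- t_handle (a point): Middle of the T-handle on top of the rail: black round bar, 14 mm thick, 74 mm long, level, along the stand's y; 232 mm above the desk with the rail down. Free all round and above.
- hook_saddle (a point): Middle of the hook's flat saddle on the rail's arm, 26 mm long along the stand's x between a front horn (-x side, 6 mm thick, 12 mm high) and a rear horn (+x side, 7 mm thick, 31 mm high). The arm is level, 8 mm wide, along x at y = 0, 10 mm thick below this point. 147 mm above the desk with the rail down. Axes as the stand's.
- pawl (a joint): Angle of the pawl, rad: 0 = in the teeth (sprung shut), grows as the lever is pressed down; from about 0.15 it is clear of the teeth, the stop is at 0.45. It springs back when let go.
- lever_pad (a point): Middle of the upper face of the pawl lever's black thumb pad (30 mm along the stand's x, 28 mm along y), 93 mm above the desk, 172 mm from the stand's origin along +x; free below. Pressed down it swings about a pivot 72 mm nearer the column and 16 mm lower: 0.30 rad is 21 mm down at the pad. It takes 1 to 4 N.
- wash_basket: Loose open basket of perforated steel, 82 x 98 x 56 mm, 0.25 to 0.4 kg, standing in the wash tray under the hook arm. Origin at the centre of its underside, z up, axes nearly as the stand's (bail ears on its +y and -y sides). Rim 56 mm, bail hinge 62 mm above the origin.
- bail (a joint): Angle of the basket's bail, rad: 0 = lying level toward the stand's -x side (away from the column), 1.57 = upright. Loose hinge along the basket's y through the point 62 mm above its origin. Let go below 1.57 it falls back to 0; past it, it leans on the hook's rear horn and stays (1.6 to 1.9).
- bail_crook (a point): Middle of the bail's cross bar, an 8 mm round rod along the basket's y. Its middle 24 mm, a crook for the hook, is 98 mm from the hinge; from 19 to 44 mm off the middle, both sides, the bar is straight, 92 mm from the hinge. Legs at 56 mm. Lying it is 73 mm above the desk, 45 mm clear of the basket; near upright it passes 6 mm above the front horn if the rail is down.
- board: Green circuit board 48 x 62 x 11 mm lying loose in the basket. Origin at the centre of its underside.
- small_jar: Little round tin, 45 mm wide, 27 mm high, bystander behind the stand. Origin under its centre.
- tape_roll: Roll of amber tape lying flat, 72 mm wide, 19 mm high, bystander at the left. Origin under its centre.
- brush: Black brush, 170 mm long, 12 mm high, lying behind the stand, bystander. Origin under its middle.
- meter: Hand-held meter, 150 x 80 x 56 mm, bystander at the left. Origin under its centre.
- wire_reel: Solder reel standing upright, 39 mm wide, 42 mm high, bystander at the right. Origin under its centre.

How it is judged:
By the outcome, as a careful person would: the job done as asked, in the order asked, and still so for the second after the job is handed in, with the robot touching nothing.
It also fails if it takes over 64 s, if anything falls off the work surface, if the arm or the gripper's body presses on something with over 40 N, if the wrist force passes 120 N, or if a joint passes its speed limit or range.

## Robot

A 6-joint arm with a two-finger parallel gripper is mounted at the origin on a cart in front of the work surface, level with it; the furniture and walls round the work are solid. World frame = base frame: x ahead of the robot, y to its left, z up, the work surface at z = 0. Lengths are in mm, angles in rad, forces in N, time in s.
With the tool pointing down it reaches from about 350 to 975 mm from the base axis. Payload 7.1 kg.
Tool frame: the origin (TCP) lies between the finger pads; the fingertips stand 14 mm ahead of it and the grasp point (between the pads) lies 5 mm behind it; z points along the fingers, y is the line along which they close (so a half turn about z gives the same grasp; the last joint's range is limited). The gripper opens to 88 mm and grips with 3 to 60 N. Pads are 20 mm wide; open, the fingers measure 115 mm over their backs; the gripper's body (75 mm by 178 mm) begins 61 mm behind the grasp point.
Start: joints at [-1.179, 0.423, 1.63, -0, 1.089, -0.019], TCP at [249.605, -572.977, 236.675] pointing down, gripper open.
Joint ranges: [-3, 3], [-0.9, 2.11], [0.09, 2.58], [-1.31, 4.45], [0.11, 2.69], [-2.54, 2.54]. Speed limits (rad/s): [2.39, 2.39, 3.01, 3.14, 3.14, 3.14].

## Interface

Orientations are given as a rotation vector (axis times angle).
In Python, from workcell import ctrl gives the robot as it stands. The module is installed in compiled form; this text tells all that it offers.
- The arm moves only by the tool servo_tool, never from a script. Its argument "plan" is a list of rows, each a list of 3 entries, a list of its own where there are three numbers: the closure, from 0 (fully open) to 1 (shut), then the shift along the world's x, y, z in mm, then the turn about the world's z in degrees. In form: [[hand, [x, y, z], yaw], ...]. A call has 1 to 10 rows; each row is the pose to reach, as a shift and turn from the pose commanded when the call began; what a row does not reach only later rows make up. A row lasts 1/12 s, in which the tool goes at most 41.7 mm and 7.16 degrees, less where a joint would pass 70% of its speed; a pose out of reach is approached as far as the arm can. A call with a gripper value outside its range is refused whole. The fingers move at their own pace and stop on an object; the grip force is fixed at half the most. Time passes only in rows, so rows that repeat a pose let the fingers close. It gives the time, the measured TCP pose, the force, the opening and the grip force at its end, in the units of the state.
- ctrl.get_obs(): the state, without advancing time (a new reading comes with each control period).
- ctrl.get_image(name): name is "scene" or "top" or "wrist"; returns the picture (480x640x3 uint8, blue, green, red); there is no depth.
- ctrl.camera_info(name): a dict with "fovy" (degrees; the focal length in pixels is half the picture's height over the tangent of half this angle, whatever the lens; pixels are square), "cx", "cy" (the principal point, pixels), "rvec" (rotation vector, rad) and "tvec" (3), from world to camera coordinates, as OpenCV has them; the wrist camera has in their place "T_tool_cam" (4x4, takes a point from camera to tool coordinates, whose origin is the TCP and whose axes are the flange's). Camera axes: x right, y down, z forward; pixel columns grow to the right and rows downward; lengths in mm; the calibration is good to about 2 mm. A picture is of the moment at which its call begins: read the wrist's pose just before it. camera_info takes no time and is no camera call.
- ctrl.close_job(): hands the job in; it is judged then, once.
The state is a dict: "t": time; "qpos": joint angles; "qvel": joint speeds; "joint_torque": joint torques, N m; "ee_pos": TCP position; "orientation": TCP orientation; "ft_force": force on the tool from outside, world axes, zero at the start; "moment": the same for the moment, N m; "width": finger opening in mm; "grasp_force": force on a finger pad.
Only numpy, scipy, OpenCV 4.12 (cv2) and the standard library are available. Lean on these libraries where they do the work, as an engineer would, in place of code of your own. Each camera call takes 0.05 s, during which the arm holds its last target. There are 200 camera calls.

## Working session

There is one attempt and no reset: what is moved stays moved. The work goes in short steps, Python scripts to look and compute and a tool call to move; the robot and the scene stay as the last step left them, time stands still between calls to the robot, and variables do not carry over. Pictures are saved under pics/ and viewed, at most 10 in all, crops included, and the job is handed in when it is done.

Besides the shell and the picture viewer there is one more tool, called after "Emit:" in YAML: its name, and indented under it one key for each argument. servo_tool: Moves the arm, as the interface text tells. Its arguments: {"type":"object","properties":{"plan":{"type":"array"}},"required":["plan"]}

```bash
mkdir -p pics; cat > h.py <<'E'
import numpy as np, cv2
from workcell import ctrl
def cam(n):
    c=ctrl.camera_info(n); f=240/np.tan(np.radians(c["fovy"])/2)
    K=np.array([[f,0,c["cx"]],[0,f,c["cy"]],[0,0,1.]])
    if "rvec" in c:
        R=cv2.Rodrigues(np.array(c["rvec"],float))[0]; t=np.array(c["tvec"],float).ravel()
    else:
        o=ctrl.get_obs(); T=np.eye(4); T[:3,:3]=cv2.Rodrigues(np.array(o["orientation"],float))[0]; T[:3,3]=o["ee_pos"]
        M=np.linalg.inv(T@np.array(c["T_tool_cam"])); R,t=M[:3,:3],M[:3,3]
    return K,R,t
def ray(C,u,v):
    K,R,t=C; return -R.T@t, R.T@np.linalg.inv(K)@np.array([u,v,1.])
def atz(C,u,v,z):
    o,d=ray(C,u,v); return o+d*(z-o[2])/d[2]
def proj(C,P):
    K,R,t=C; q=(K@(R@np.atleast_2d(P).T+t[:,None])).T; return q[:,:2]/q[:,2:]
E
python3 - <<'E'
from h import *
for n in("scene","top"):
    cv2.imwrite(f"pics/{n}0.png",ctrl.get_image(n)); c=ctrl.camera_info(n); print(n,c); C=cam(n); print(ray(C,320,240))
print(ctrl.get_obs())
E
```

```text
scene {'fovy': 48.16536097879355, 'cx': 330.3121604660271, 'cy': 237.23002354156114, 'rvec': array([ 1.38084859, -2.23574168,  0.87353778]), 'tvec': array([ 428.04681888,  377.92783671, 1152.42990626])}
(array([-245.05208713,  615.98018313, 1102.11891661]), array([ 0.60283326, -0.29164129, -0.74292183]))
top {'fovy': 51.15174612886819, 'cx': 314.1147706240065, 'cy': 236.31435920109215, 'rvec': array([ 2.16798564, -2.10863612,  0.16080125]), 'tvec': array([ 233.61033938,  530.35976238, 1192.49907948])}
(array([ 333.28777776,  239.57338364, 1260.72724005]), array([ 0.14735014, -0.00491014, -0.98916914]))
{'t': 0.1, 'qpos': array([-1.17897925e+00,  4.23778186e-01,  1.63056850e+00,  7.23090968e-06,
        1.08858171e+00, -1.89915412e-02]), 'qvel': array([-0.00023452, -0.00272371, -0.00163233, -0.00088887,  0.0018977 ,
       -0.00216655]), 'joint_torque': array([ 2.29426332e-04, -5.45615852e+01, -2.74324161e+01,  6.44971593e-02,
        1.87750423e-02, -8.35650354e-06]), 'ee_pos': array([ 249.45016966, -572.56403307,  235.98852634]), 'orientation': array([-3.07426686e+00, -6.40495485e-01,  3.78821710e-04]), 'ft_force': array([ 0.88210801,  0.04707999, -0.03677416]), 'moment': array([0.0119932 , 0.01026986, 0.04088523]), 'grasp_force': 0.0, 'width': 87.794915258296}
```

View pics/scene0.png

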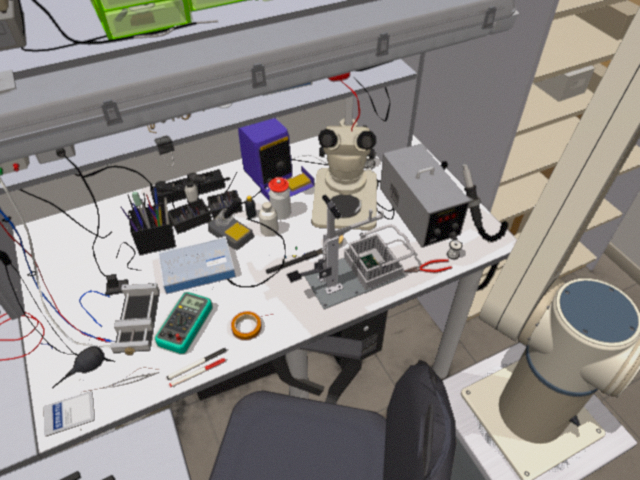

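View pics/top0.png

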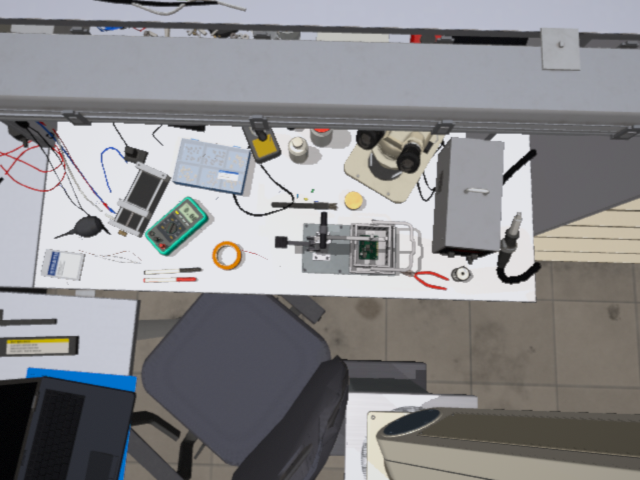

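The stand is at about (355,248) in the top picture. The column and T-handle are at (323,232), the pad at (281,242), and the basket and bail lie to the right. Next I'll zoom in on both views.

```bash
python3 - <<'E'
from h import *
a=cv2.imread("pics/top0.png")[200:290,265:425]; b=cv2.imread("pics/scene0.png")[190:310,270:430]
cv2.imwrite("pics/c1.png",cv2.resize(a,(800,450),interpolation=cv2.INTER_CUBIC))
cv2.imwrite("pics/c2.png",cv2.resize(b,(800,600),interpolation=cv2.INTER_CUBIC))
C=cam("top")
for p in[(303,223),(303,273),(405,273),(323,232)]: print(p,atz(C,*p,8))
E
```

```text
(303, 223) [562.33422932 277.64475585   8.        ]
(303, 273) [435.3480008  273.65747641   8.        ]
(405, 273) [442.41778622  18.87475846   8.        ]
(323, 232) [540.57731976 226.29822954   8.        ]
```

View pics/c1.png

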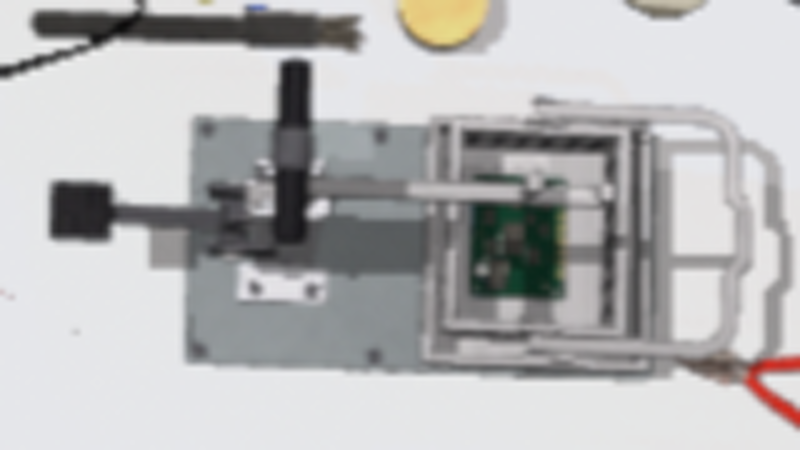

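View pics/c2.png

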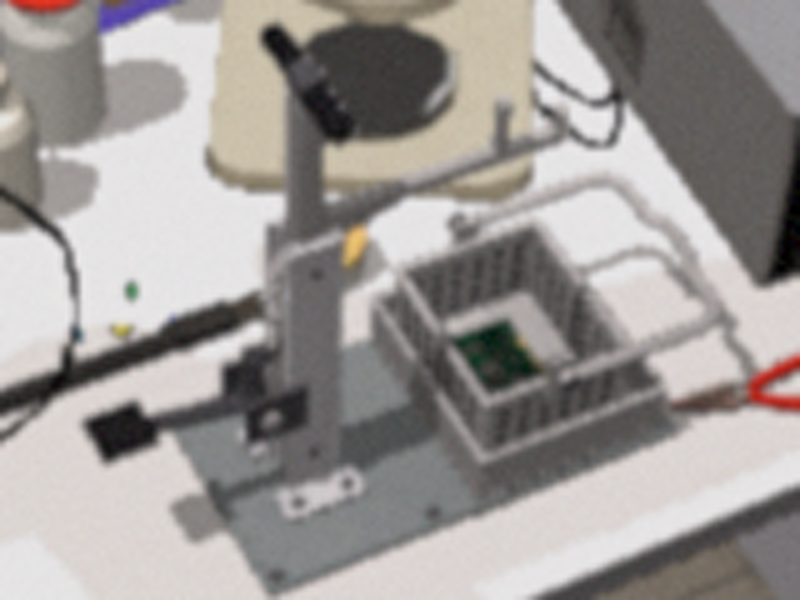

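```bash
python3 - <<'E'
from h import *
from scipy.optimize import least_squares
T,S=cam("top"),cam("scene")
tp=lambda u,v:(265+(u+.5)/5-.5,200+(v+.5)/5-.5); sp=lambda u,v:(270+(u+.5)/5-.5,190+(v+.5)/5-.5)
# local point, cam, pixel, rail coefficient
D=[([118,63,8],T,tp(193,118),0),([118,-63,8],T,tp(187,362),0),([118,63,8],S,sp(0,0),0),([118,-63,8],S,sp(0,0),0),
([118,0,8],S,sp(0,0),0),([172,0,93],T,tp(82,209),0),([172,0,93],S,sp(123,427),0),
([75,37,232],T,tp(295,65),1),([75,-37,232],T,tp(292,240),1),([75,37,232],S,sp(276,36),1),([75,-37,232],S,sp(338,130),1),
([-103,60,42],T,tp(435,119),0)]
D=[d for d in D if d[2]!=sp(0,0)]+[([118,-63,8],S,sp(272,592),0)]
def loc(p,L):
    c,s=np.cos(p[2]),np.sin(p[2]); return np.array([p[0]+c*L[0]-s*L[1],p[1]+s*L[0]+c*L[1],L[2]])
D=[d for d in D if d[0]!=[-103,60,42]]
def res(p): return np.concatenate([proj(C,loc(p,np.array(L)+[0,0,k*p[3]]))[0]-uv for L,C,uv,k in D])
for y0 in(1.57,-1.57):
    r=least_squares(res,[500,150,y0,70]); print(r.x,r.cost); print(r.fun.reshape(-1,2).round(1))
    p=r.x
    if r.cost<100: 
        for n,L in dict(o=[0,0,0],pad=[172,0,93],T=[75,0,232+p[3]],sad=[-49,0,147]).items(): print(n,loc(p,L).round(1))
        np.save("pose.npy",p)
# bail crossbar straight parts & crook at z=73, basket rim corners z~56+11
for q in[(735,250),(735,150),(725,330),(742,240)]: print(atz(T,*tp(*q),73).round(1))
for q in[(448,120),(440,328),(645,120),(622,328)]: print('rim',atz(T,*tp(*q),67).round(1))
E
```

```text
[ 3.83428344e+02  2.95885212e+02 -2.67026890e-01  1.10242482e+02] 4402.144930735046
[[-19.8  18.2]
 [ 29.3 -16.2]
 [ 32.4 -19.2]
 [ 19.  -24.4]
 [-45.1  28.7]
 [ -6.3   5.2]
 [-22.7  11.1]
 [  0.8 -12.5]
 [ 17.8 -23.4]]
[ 3.83464245e+02  2.95995196e+02 -2.68133629e-01  1.10235355e+02] 4402.144927691352
[[-19.7  18.1]
 [ 29.3 -16.2]
 [ 32.4 -19.2]
 [ 19.1 -24.4]
 [-45.1  28.7]
 [ -6.3   5.3]
 [-22.7  11.1]
 [  0.8 -12.5]
 [ 17.8 -23.4]]
[493.1  14.6  73. ]
[541.5  14.5  73. ]
[454.6  19.4  73. ]
[498.   11.2  73. ]
rim [553.5 152.   67. ]
rim [452.5 154.3  67. ]
rim [556.1  56.8  67. ]
rim [454.9  67.4  67. ]
```

```bash
cat > fit.py <<'E'
from h import *
from scipy.optimize import least_squares
T,S=cam("top"),cam("scene")
tp=lambda u,v:(265+(u+.5)/5-.5,200+(v+.5)/5-.5); sp=lambda u,v:(270+(u+.5)/5-.5,190+(v+.5)/5-.5)
def loc(p,L):
    c,s=np.cos(p[2]),np.sin(p[2]); return np.array([p[0]+c*L[0]-s*L[1],p[1]+s*L[0]+c*L[1],L[2]])
E
python3 - <<'E'
from fit import *
D=[([118,-63,8],T,tp(193,118),0),([118,63,8],T,tp(187,362),0),([172,0,93],T,tp(82,209),0),([172,0,93],S,sp(123,427),0),
([75,-37,232],T,tp(295,65),1),([75,37,232],T,tp(292,240),1),([75,-37,232],S,sp(276,36),1),([75,37,232],S,sp(338,130),1),([118,63,8],S,sp(272,592),0)]
def res(p): return np.concatenate([proj(C,loc(p,np.array(L)+[0,0,k*p[3]]))[0]-uv for L,C,uv,k in D])
r=least_squares(res,[500,150,1.57,70]); p=r.x; print(p,r.cost); print(r.fun.reshape(-1,2).round(1))
for n,L in dict(o=[0,0,0],pad=[172,0,93],T=[75,0,232+p[3]],sad=[-49,0,147]).items(): print(n,loc(p,L).round(1))
np.save("pose.npy",p)
E
```

```text
[497.7052228  154.94381331   1.553372    50.86418109] 8.926392842235988
[[ 2.1 -0.3]
 [ 0.9  0.4]
 [-0.6  0.3]
 [-1.   0.2]
 [-0.1 -0.9]
 [-1.1  1. ]
 [-1.5 -1.3]
 [ 0.9  1.4]
 [ 0.8 -0.6]]
o [497.7 154.9   0. ]
pad [500.7 326.9  93. ]
T [499.  229.9 282.9]
sad [496.9 106.  147. ]
```

Pose fit is consistent: the handle comes out about 51 mm up, so the rail is at 0.05. I'll fly around in front at a safe height with the hand shut, turned so its long side lies along x.

Emit:
servo_tool:
  plan:
    - [1,[40,80,25],8]
    - [1,[80,160,25],16]
    - [1,[110,240,25],24]
    - [1,[135,300,25],32]
    - [1,[150,340,25],39]
    - [1,[155,380,25],46]
    - [1,[160,420,25],53]
    - [1,[160,460,25],60]
    - [1,[160,500,25],66.5]
    - [1,[160,540,25],66.5]

```text
t: 0.93
ee_pos: [386.3, -181.9, 260.2]
orientation: [2.214, 2.229, 0.0]
ft_force: [0.9, 0.1, 0.8]
width: 24.9
grasp_force: 0.0
```

Emit:
servo_tool:
  plan:
    - [1,[0,40,0],0]
    - [1,[0,80,0],0]
    - [1,[0,120,0],0]
    - [1,[0,160,0],0]
    - [1,[0,200,0],0]
    - [1,[0,240,0],0]
    - [1,[0,280,0],0]
    - [1,[0,320,0],0]
    - [1,[10,345,0],0]
    - [1,[40,365,0],0]

```text
t: 1.77
ee_pos: [423.3, 183.4, 259.8]
orientation: [-2.216, -2.225, 0.004]
ft_force: [-0.5, -0.3, 0.8]
width: 0.3
grasp_force: 0.0
```

Emit:
servo_tool:
  plan:
    - [1,[0,40,0],0]
    - [1,[0,80,0],0]
    - [1,[0,120,0],0]
    - [1,[0,135,0],0]
    - [1,[0,135,0],0]
    - [1,[0,135,0],0]

```text
t: 2.27
ee_pos: [425.7, 316.1, 259.6]
orientation: [2.219, 2.224, -0.003]
ft_force: [0.4, -0.2, -0.1]
width: 0.3
grasp_force: 0.0
```

```bash
python3 - <<'E'
from h import *
o=ctrl.get_obs(); print(o["ee_pos"],o["orientation"],o["qpos"])
C=cam("wrist"); im=ctrl.get_image("wrist"); s=ctrl.get_image("scene")
cv2.imwrite("pics/w1.png",np.hstack([cv2.resize(im,(400,300)),cv2.resize(s[140:380,230:550],(400,300))]))
print(ray(C,320,240)); print(proj(C,[[500.7,327,93],[499,230,283]]))
E
```

```text
[425.71687407 316.0616074  259.61500812] [ 2.21854292  2.22418358 -0.00251289] [ 6.16398089e-01  2.57018887e-01  1.81702215e+00 -4.29552527e-04
  1.06911019e+00  6.14065681e-01]
(array([425.83051749, 394.30612629, 407.78153163]), array([ 0.0038195 , -0.28769082, -0.95772959]))
[[417.36954891 205.84569625]
 [503.64211831 549.77870921]]
```

View pics/w1.png

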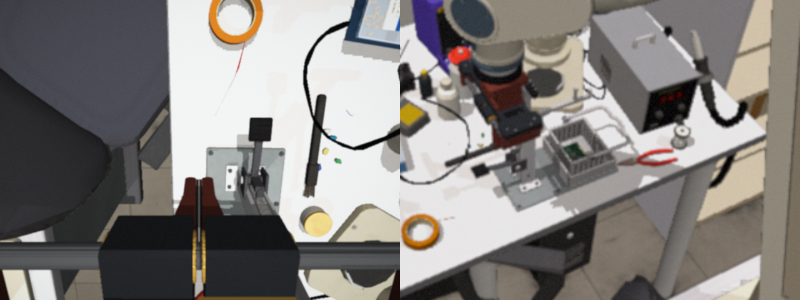

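The wrist picture shows the pad at about (417,208) px. The prediction was (417,206), so the fit holds. Next I move over the pad and press.

Emit:
servo_tool:
  plan:
    - [1,[38,7,0],0]
    - [1,[75,14,0],0]
    - [1,[75,14,-40],0]
    - [1,[75,14,-80],0]
    - [1,[75,14,-120],0]
    - [1,[75,14,-140],0]
    - [1,[75,14,-146],0]
    - [1,[75,14,-152],0]
    - [1,[75,14,-157],0]
    - [1,[75,14,-162],0]

```text
t: 3.2
ee_pos: [502.4, 330.3, 99.7]
orientation: [2.221, 2.221, 0.004]
ft_force: [-0.2, 0.4, 1.3]
width: 0.3
grasp_force: 0.4
```

Emit:
servo_tool:
  plan:
    - [1,[0,0,-5],0]
    - [1,[0,0,-10],0]
    - [1,[0,0,-13],0]
    - [1,[0,0,-13],0]
    - [1,[0,0,-13],0]
    - [1,[0,0,-13],0]
    - [1,[0,0,-13],0]
    - [1,[0,0,-13],0]
    - [1,[0,0,-13],0]
    - [1,[0,0,-13],0]

```text
t: 4.03
ee_pos: [501.4, 330.3, 85.3]
orientation: [2.221, 2.222, 0.001]
ft_force: [0.1, 0.9, 1.3]
width: 0.4
grasp_force: 0.8
```

```bash
python3 - <<'E'
from h import *
o=ctrl.get_obs(); print(o["ee_pos"],o["ft_force"])
s=ctrl.get_image("scene"); t=ctrl.get_image("top")
cv2.imwrite("pics/s2.png",np.hstack([cv2.resize(s[180:320,260:430],(400,330),interpolation=2),cv2.resize(t[190:300,260:420],(400,330),interpolation=2)]))
E
```

```text
[501.39054719 330.3406112   85.34208771] [0.14886001 0.94721141 1.31882718]
```

View pics/s2.png

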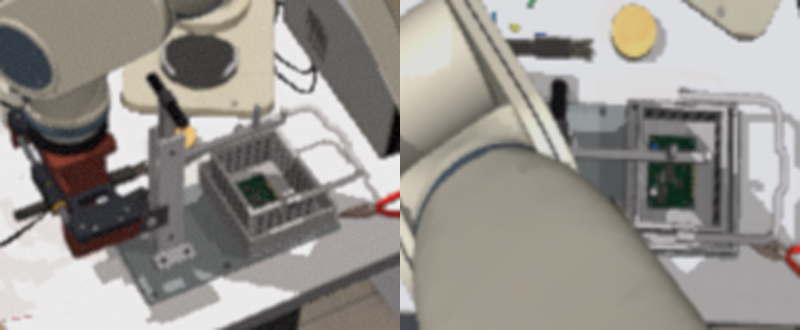

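The hook has dropped (handle at scene px about (331,222)). I'll measure the rail height and the hook and bail geometry from this picture.

```bash
python3 - <<'E'
from fit import *
p=np.load("pose.npy")
m=np.array([260+168.5/2.353,180+99.5/2.357])
for h in range(0,60,10): print(h,proj(S,loc(p,[75,0,232+h]))[0]-m)
t2=lambda u,v:(260+(u-400)/2.5,190+v/3)
print("front horn top",atz(T,*t2(706,156),159),"rear",atz(T,*t2(672,148),178))
print("crook",atz(T,*t2(782,160),73),"bar",atz(T,*t2(778,115),73),atz(T,*t2(778,215),73), "legs",atz(T,*t2(720,94),73),atz(T,*t2(720,237),73))
for L in([-68,0,159],[-30,0,178],[-49,0,147]): print(loc(p,L),proj(T,loc(p,L)))
E
```

```text
0 [-1.28042793  0.02142965]
10 [-1.23538948 -3.0830731 ]
20 [-1.18979284 -6.22605212]
30 [-1.14362756 -9.40822715]
40 [ -1.09688295 -12.63033601]
50 [ -1.04954802 -15.89313517]
front horn top [496.73516173  95.5813802  159.        ] rear [498.98017927 127.76725557 178.        ]
crook [508.27522987  11.69451577  73.        ] bar [544.57313348  15.44689607  73.        ] [464.13523043  15.60015324  73.        ] legs [560.14587024  71.218731    73.        ] [445.13629752  70.61753959  73.        ]
[496.52042867  86.95413569 159.        ] [[386.28982587 242.20184251]]
[497.18251951 124.9483673  178.        ] [[370.08314955 240.18294282]]
[496.85147409 105.9512515  147.        ] [[377.06887277 242.58880666]]
```

```bash
python3 - <<'E'
from h import *
a=cv2.imread("pics/top0.png")[120:270,360:510]; b=cv2.imread("pics/scene0.png")[120:270,340:490]
cv2.imwrite("pics/c3.png",np.hstack([cv2.resize(a,(400,400),interpolation=2),cv2.resize(b,(400,400),interpolation=2)]))
E
```

```text
(no output)
```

View pics/c3.png

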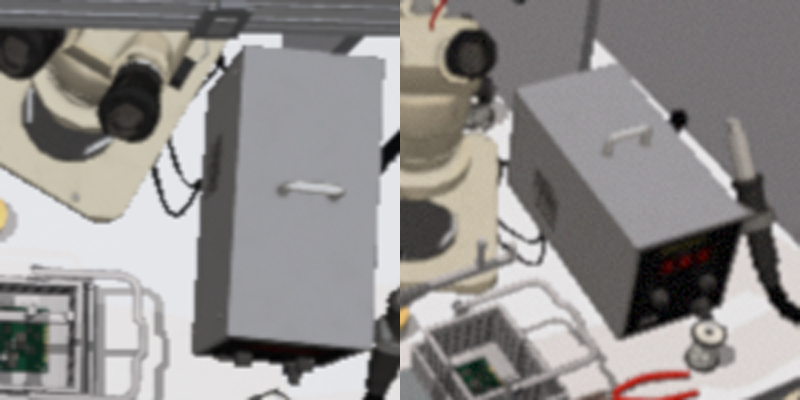

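Emit:
servo_tool:
  plan:
    - [1,[0,0,20],0]
    - [1,[0,0,60],0]
    - [1,[0,0,100],0]
    - [1,[0,0,140],0]
    - [1,[0,0,180],0]
    - [1,[-15,0,215],0]
    - [1,[-40,0,215],0]
    - [1,[-65,-5,215],0]
    - [1,[-70,-10,215],0]
    - [1,[-70,-10,215],0]

```text
t: 4.97
ee_pos: [429.7, 319.1, 300.0]
orientation: [2.22, 2.223, -0.003]
ft_force: [0.2, 0.4, 0.5]
width: 0.4
grasp_force: 0.0
```

```bash
python3 - <<'E'
from h import *
T,S=cam("top"),cam("scene")
def tri(a,b):
    P=[c[0]@np.c_[c[1],c[2]] for c in(T,S)]
    X=cv2.triangulatePoints(P[0],P[1],np.array(a,float),np.array(b,float)).ravel(); return (X[:3]/X[3]).round(0)
print("boxtop",tri((446.3,246.4),(429.3,213)),"boxbot",tri((432.4,252),(423.3,246.8)),"eye",tri((408.8,159.4),(366,138.8)))
E
```

```text
boxtop [494. -50. 142.] boxbot [496. -51.  10.] eye [639.  65. 313.]
```

The soldering station's box has its left face at y≈-50 and its top at z≈142. The far-side grip has to hold the bar near the fingertips to clear it. I'm going there now.

Emit:
servo_tool:
  plan:
    - [0.4,[0,-35,0],7]
    - [0.4,[0,-70,0],14]
    - [0.4,[0,-105,0],21]
    - [0.4,[0,-140,0],28]
    - [0.4,[0,-175,0],35]
    - [0.4,[0,-210,0],42]
    - [0.4,[0,-245,0],49]
    - [0.4,[0,-275,0],56]
    - [0.4,[0,-300,0],63]
    - [0.4,[0,-303,0],70]

```text
t: 5.8
ee_pos: [431.8, 13.5, 299.8]
orientation: [-0.616, -3.08, 0.002]
ft_force: [-0.5, 0.1, 0.6]
width: 52.6
grasp_force: 0.0
```

Emit:
servo_tool:
  plan:
    - [0.4,[0,0,0],7]
    - [0.4,[30,0,0],15]
    - [0.4,[65,0,0],15]
    - [0.4,[100,0,0],15]
    - [0.4,[109,0,-30],15]
    - [0.4,[109,0,-60],15]
    - [0.4,[109,0,-100],15]
    - [0.4,[109,0,-140],15]
    - [0.4,[109,0,-140],15]
    - [0.4,[109,0,-140],15]

```text
t: 6.63
ee_pos: [539.3, 16.7, 158.2]
orientation: [-0.214, -3.128, 0.001]
ft_force: [0.5, -0.4, 0.8]
width: 52.6
grasp_force: 0.0
```

```bash
python3 - <<'E'
from h import *
o=ctrl.get_obs(); print(o["ee_pos"],o["orientation"],o["qpos"],o["width"])
R=cv2.Rodrigues(o["orientation"])[0]; print("yang",np.degrees(np.arctan2(R[1,1],R[0,1])))
C=cam("wrist"); im=ctrl.get_image("wrist")
P=[[503,10,73],[539,16,73],[559,16,73],[467,16,73],[447,16,73],[497,95,159],[539,16,81]]
q=proj(C,P); print(q.round(0))
for a in q: cv2.circle(im,tuple(int(v) for v in a),3,(0,0,255),1)
cv2.imwrite("pics/w2.png",im)
E
```

```text
[539.32655706  16.67483424 158.22306996] [-2.13703526e-01 -3.12846901e+00  9.08123752e-04] [ 8.92240750e-03  4.09565907e-01  1.87192074e+00 -1.68104900e-04
  8.65966336e-01 -1.42535793e+00] 52.58746928444926
yang 82.1846334881601
[[298. 195.]
 [317. 254.]
 [322. 286.]
 [299. 127.]
 [293.  88.]
 [523. 189.]
 [317. 259.]]
```

View pics/w2.png

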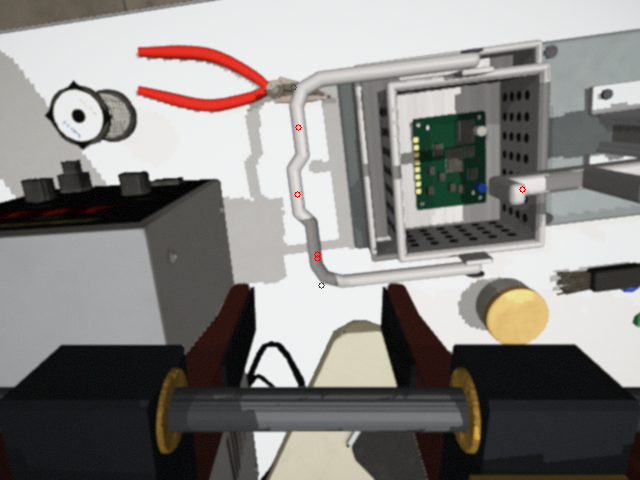

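The wrist view puts the crook centre near (296,187) px, so x≈498, in line with the hook (front horn at (523,190)). The bar's straight part is at y≈16. I'll descend and pinch at x≈536.

Emit:
servo_tool:
  plan:
    - [0.4,[-3,-1,-35],3]
    - [0.4,[-3,-1,-60],3]
    - [0.4,[-3,-1,-72],3]
    - [0.4,[-3,-1,-77],3]
    - [0.4,[-3,-1,-77],3]
    - [0.7,[-3,-1,-77],3]
    - [1,[-3,-1,-77],3]
    - [1,[-3,-1,-77],3]
    - [1,[-3,-1,-77],3]
    - [1,[-3,-1,-77],3]

```text
t: 7.52
ee_pos: [537.7, 16.2, 83.9]
orientation: [0.131, 3.138, 0.0]
ft_force: [-0.3, -0.0, 0.3]
width: 22.8
grasp_force: 0.0
```

```bash
python3 - <<'E'
from h import *
o=ctrl.get_obs(); print(o["ee_pos"],o["ft_force"],o["moment"],o["width"],o["grasp_force"])
y0=o["ee_pos"][1]; 
for a in range(0,111,10): print(a,round(92*(1-np.cos(np.radians(a))),1),round(92*np.sin(np.radians(a)),1))
E
```

```text
[537.66627439  16.20812255  83.85984913] [-0.2841571  -0.04573413  0.32934964] [ 0.08204932 -0.12473869 -0.03093807] 22.839945750790694 0.0
0 0.0 0.0
10 1.4 16.0
20 5.5 31.5
30 12.3 46.0
40 21.5 59.1
50 32.9 70.5
60 46.0 79.7
70 60.5 86.5
80 76.0 90.6
90 92.0 92.0
100 108.0 90.6
110 123.5 86.5
```

Emit:
servo_tool:
  plan:
    - [0.7,[-1,0,-3],0]
    - [0.7,[-1,0,-3],0]
    - [0.9,[-1,0,-3],0]
    - [1,[-1,0,-3],0]
    - [1,[-1,0,-3],0]
    - [1,[-1,0,-3],0]

```text
t: 8.02
ee_pos: [535.8, 16.1, 80.1]
orientation: [-0.13, -3.138, 0.0]
ft_force: [-0.2, -0.5, 1.4]
width: 6.7
grasp_force: 30.1
```

Emit:
servo_tool:
  plan:
    - [1,[0,0,4],0]
    - [1,[0,0.5,9],0]
    - [1,[0,1,14],0]
    - [1,[0,2,20],0]
    - [1,[0,4,26],0]
    - [1,[0,5.5,31.5],0]
    - [1,[0,9,39],2]
    - [1,[0,12.5,46],4]
    - [1,[0,12.5,46],4]

```text
t: 8.77
ee_pos: [538.0, 29.4, 128.1]
orientation: [0.02, 3.137, 0.001]
ft_force: [0.7, -1.0, -1.2]
width: 7.1
grasp_force: 30.1
```

```bash
python3 - <<'E'
from h import *
o=ctrl.get_obs(); print(o["ee_pos"],o["ft_force"],o["moment"],o["width"],o["grasp_force"])
s=ctrl.get_image("scene"); t=ctrl.get_image("wrist")
cv2.imwrite("pics/s3.png",np.hstack([cv2.resize(s[170:310,280:450],(400,330),interpolation=2),cv2.resize(t,(400,330),interpolation=2)]))
E
```

```text
[538.02100661  29.41450732 128.11666382] [ 0.73031543 -1.03404964 -1.20461354] [-0.20432378 -0.21222875  0.02974679] 7.145115149217133 30.094673444073123
```

View pics/s3.png

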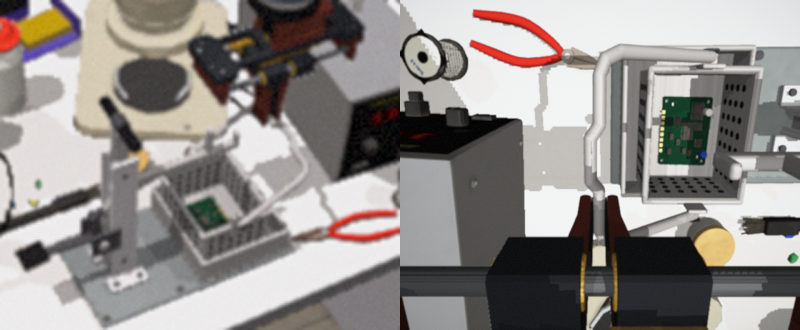

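The bail is in the pinch at about 30° and the basket sits undisturbed. I'll continue the arc past upright.

Emit:
servo_tool:
  plan:
    - [1,[0,4,6],0]
    - [1,[0,9,12.5],0]
    - [1,[0,14.5,18.5],0]
    - [1,[0,20.5,24],0]
    - [1,[0,27,29],0]
    - [1,[0,33.5,33],0]
    - [1,[0,40.5,37],0]
    - [1,[0,48,40],0]
    - [1,[0,55.5,42.5],0]
    - [1,[0,63.5,44],0]

```text
t: 9.7
ee_pos: [537.4, 92.6, 172.1]
orientation: [0.021, 3.139, -0.001]
ft_force: [-1.8, -5.2, 13.2]
width: 7.0
grasp_force: 30.0
```

Emit:
servo_tool:
  plan:
    - [1,[0,6,0.8],0]
    - [1,[0,11,1.2],0]
    - [1,[0,16,1.4],0]
    - [1,[0,20,1.3],0]
    - [1,[0,24,1],0]
    - [1,[0,27,0.7],0]
    - [1,[0,27,0.7],0]
    - [1,[0,27,0.7],0]

```text
t: 10.37
ee_pos: [537.8, 119.0, 173.5]
orientation: [0.019, 3.138, -0.002]
ft_force: [-1.9, -8.6, 16.7]
width: 7.2
grasp_force: 30.1
```

```bash
python3 - <<'E'
from h import *
o=ctrl.get_obs(); print(o["ee_pos"],o["ft_force"],o["moment"],o["width"],o["grasp_force"])
t=ctrl.get_image("wrist"); cv2.imwrite("pics/w4.png",t); C=cam("wrist"); print(proj(C,[[497,111,147],[497,95,159],[497,128,178]]))
E
```

```text
[537.76563156 119.01376883 173.4982259 ] [-1.8719869  -8.58853986 16.72507289] [-1.44823735  0.18405772  0.26855118] 7.185658024264879 30.057644974440336
[[298.11925668 206.29405607]
 [256.0591628  213.30812499]
 [342.65923459 224.66191864]]
```

Emit:
servo_tool:
  plan:
    - [1,[0,0,1],0]
    - [1,[0,0,2],0]
    - [1,[0,0,2],0]
    - [1,[0,0,2],0]

```text
t: 10.75
ee_pos: [537.2, 118.9, 173.8]
orientation: [0.02, 3.139, -0.002]
ft_force: [3.4, -6.3, 3.6]
width: 7.1
grasp_force: 30.1
```

Emit:
servo_tool:
  plan:
    - [0.8,[0,0,0],0]
    - [0.7,[0,0,0],0]
    - [0.6,[0,0,0],0]
    - [0.6,[0,0,0],0]
    - [0.6,[0,0,20],0]
    - [0.6,[0,0,50],0]
    - [0.6,[0,0,90],0]
    - [0.6,[-20,0,125],0]
    - [0.6,[-50,0,135],0]
    - [0.6,[-80,0,135],0]

```text
t: 11.58
ee_pos: [457.3, 119.9, 311.1]
orientation: [0.022, 3.136, 0.003]
ft_force: [-0.3, 0.3, 0.1]
width: 35.1
grasp_force: 0.0
```

```bash
python3 - <<'E'
from h import *
o=ctrl.get_obs(); print(o["ee_pos"],o["ft_force"],o["width"])
w=ctrl.get_image("wrist"); s=ctrl.get_image("scene"); C=cam("wrist")
print(proj(C,[[497,111,147],[497,95,159],[497,128,178],[497,120,171],[499,230,239],[462,230,239],[536,230,239]]).round())
cv2.imwrite("pics/w5raw.png",w); cv2.imwrite("pics/s5raw.png",s)
cv2.imwrite("pics/s5.png",np.hstack([cv2.resize(s[170:310,290:430],(400,400),interpolation=2),cv2.resize(w,(400,400),interpolation=2)]))
E
```

```text
[457.25923013 119.85534522 311.11692852] [-0.31525507  0.30964853  0.14777619] 35.06091310414092
[[308. 277.]
 [287. 283.]
 [331. 293.]
 [320. 289.]
 [512. 337.]
 [520. 277.]
 [505. 392.]]
```

View pics/s5.png

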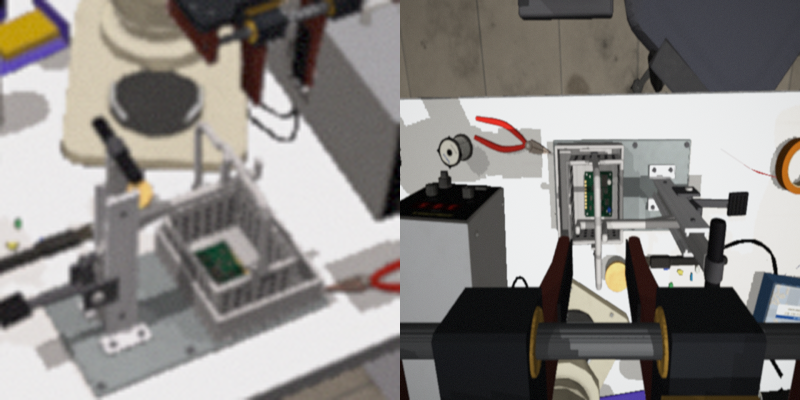

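The bail stands upright against the rear horn, the board is in the basket and the hook is down. I'll measure the T-handle numerically in the wrist picture.

```bash
python3 - <<'E'
from h import *
w=cv2.imread("pics/w5raw.png").max(2); C=cam("wrist")
for r in range(256,346,8):
    d=np.where(w[r,470:560]<60)[0]+470; print(r,(d.min(),d.max(),len(d)) if len(d) else None)
print(proj(C,[[470,223,232],[470,237,232],[499,223,232],[499,237,232],[460,230,239],[462,230,225]]).round(1))
E
```

```text
256 (np.int64(524), np.int64(552), 29)
264 (np.int64(499), np.int64(516), 18)
272 (np.int64(496), np.int64(520), 25)
280 (np.int64(496), np.int64(519), 24)
288 (np.int64(494), np.int64(559), 39)
296 (np.int64(492), np.int64(523), 32)
304 (np.int64(491), np.int64(515), 25)
312 (np.int64(470), np.int64(522), 41)
320 (np.int64(487), np.int64(500), 14)
328 (np.int64(487), np.int64(498), 12)
336 (np.int64(489), np.int64(497), 9)
344 (np.int64(487), np.int64(511), 25)
[[500.  285.4]
 [524.5 285.1]
 [494.7 330.9]
 [518.4 330.7]
 [520.  273.3]
 [508.6 267.8]]
```

Emit:
servo_tool:
  plan:
    - [0.5,[15,38,0],0]
    - [0.5,[30,76,0],0]
    - [0.5,[39,108,0],0]
    - [0.5,[39,108,-20],0]
    - [0.5,[39,108,-45],0]
    - [0.5,[39,108,-65],0]
    - [0.5,[39,108,-74],0]
    - [0.5,[39,108,-74],0]
    - [0.8,[39,108,-74],0]
    - [1,[39,108,-74],0]

```text
t: 12.52
ee_pos: [496.2, 227.5, 235.0]
orientation: [0.022, 3.14, 0.001]
ft_force: [0.4, 0.2, 0.2]
width: 34.3
grasp_force: 0.0
```

Emit:
servo_tool:
  plan:
    - [1,[0,0,0],0]
    - [1,[0,0,0],0]
    - [1,[0,0,0],0]
    - [1,[0,0,0],0]

```text
t: 12.85
ee_pos: [495.9, 228.5, 234.9]
orientation: [0.022, 3.14, 0.005]
ft_force: [-0.3, 5.6, 1.3]
width: 13.8
grasp_force: 30.0
```

Emit:
servo_tool:
  plan:
    - [1,[0,1,2],0]
    - [1,[0,1,4],0]
    - [1,[0,1,6],0]
    - [1,[0,1,8],0]
    - [1,[0,1,10],0]
    - [1,[0,1,12],0]
    - [1,[0,1,14],0]
    - [1,[0,1,16],0]
    - [1,[0,1,18],0]
    - [1,[0,1,20],0]

```text
t: 13.68
ee_pos: [495.8, 228.6, 254.2]
orientation: [0.022, 3.14, 0.001]
ft_force: [4.3, 3.7, -2.2]
width: 13.4
grasp_force: 30.0
```

Emit:
servo_tool:
  plan:
    - [1,[0,0,1],0]
    - [1,[0,0,2],0]
    - [1,[0,0,3],0]
    - [1,[0,0,4],0]
    - [1,[0,0,5],0]
    - [1,[0,0,6],0]
    - [1,[0,0,7],0]
    - [1,[0,0,8],0]
    - [1,[0,0,10],0]
    - [1,[0,0,12],0]

```text
t: 14.52
ee_pos: [495.8, 228.6, 265.7]
orientation: [0.022, 3.141, 0.001]
ft_force: [5.4, 4.5, -8.2]
width: 13.6
grasp_force: 30.0
```

```bash
python3 - <<'E'
from h import *
o=ctrl.get_obs(); print(o["ee_pos"],o["ft_force"],o["width"])
cv2.imwrite("pics/s6raw.png",ctrl.get_image("scene")); cv2.imwrite("pics/t6raw.png",ctrl.get_image("top"))
E
```

```text
[495.77601559 228.57333213 265.68419357] [ 5.44831776  4.47884163 -8.24152006] 13.597089284824065
```

Emit:
servo_tool:
  plan:
    - [1,[0,0,2],0]
    - [1,[0,0,4],0]
    - [1,[0,0,6],0]
    - [1,[0,0,8],0]
    - [1,[0,0,10],0]
    - [1,[0,0,12],0]
    - [1,[0,0,14],0]
    - [1,[0,0,16],0]
    - [1,[0,0,18],0]
    - [1,[0,0,20],0]

```text
t: 15.45
ee_pos: [495.7, 228.6, 285.7]
orientation: [0.022, 3.141, 0.001]
ft_force: [4.2, 4.6, -7.6]
width: 13.8
grasp_force: 30.0
```

```bash
python3 - <<'E'
from h import *
o=ctrl.get_obs(); print(o["ee_pos"],o["ft_force"],o["width"])
cv2.imwrite("pics/s7raw.png",ctrl.get_image("scene"))
def board(f):
    h=cv2.cvtColor(cv2.imread(f)[200:300,330:420],cv2.COLOR_BGR2HSV); m=cv2.inRange(h,(50,90,20),(90,255,160))
    n,_,s,c=cv2.connectedComponentsWithStats(m); i=1+s[1:,4].argmax(); return c[i]+[330,200],s[i]
for f in("s5raw","s6raw","s7raw"): print(f,board(f"pics/{f}.png"))
S=cam("scene"); print(proj(S,[[500,109,z] for z in(15,27,45,65)]))
E
```

```text
[495.74441896 228.57162774 285.72057113] [ 4.18999397  4.63643491 -7.5661946 ] 13.750408247422124
s5raw (array([366.72413793, 260.12068966]), array([30, 55, 14, 11, 58], dtype=int32))
s6raw (array([367.14814815, 258.55555556]), array([30, 54, 15, 10, 54], dtype=int32))
s7raw (array([365.10344828, 252.24137931]), array([30, 49, 10,  8, 29], dtype=int32))
[[370.53084451 264.77002609]
 [370.83246829 261.84002206]
 [371.29215333 257.37459491]
 [371.8133927  252.31122269]]
```

The basket is rising with the hook. I'll continue to just past the 0.070 tooth, then lower onto the pawl.

Emit:
servo_tool:
  plan:
    - [1,[0,0,2],0]
    - [1,[0,0,4],0]
    - [1,[0,0,7],0]
    - [1,[0,0,10],0]
    - [1,[0,0,13],0]
    - [1,[0,0,16],0]
    - [1,[0,0,19],0]
    - [1,[0,0,22],0]
    - [1,[0,0,23],0]
    - [1,[0,0,23],0]

```text
t: 16.33
ee_pos: [495.7, 228.5, 308.7]
orientation: [0.022, 3.14, 0.001]
ft_force: [5.8, 4.9, -7.6]
width: 13.6
grasp_force: 30.0
```

Emit:
servo_tool:
  plan:
    - [1,[0,0,-1],0]
    - [1,[0,0,-2],0]
    - [1,[0,0,-3],0]
    - [1,[0,0,-3.5],0]
    - [1,[0,0,-4],0]
    - [1,[0,0,-4],0]

```text
t: 16.83
ee_pos: [495.7, 228.6, 304.9]
orientation: [0.022, 3.14, 0.001]
ft_force: [5.2, 4.3, -5.7]
width: 13.2
grasp_force: 30.0
```

Emit:
servo_tool:
  plan:
    - [1,[0,0,-0.5],0]
    - [1,[0,0,-1],0]
    - [1,[0,0,-1],0]
    - [1,[0,0,-1],0]
    - [1,[0,0,-1],0]

```text
t: 17.25
ee_pos: [495.8, 228.6, 304.5]
orientation: [0.022, 3.14, 0.002]
ft_force: [4.0, 3.3, -0.1]
width: 13.6
grasp_force: 30.0
```

The pawl now carries the load. I'll open the hand, rise and back away.

Emit:
servo_tool:
  plan:
    - [0.8,[0,0,0],0]
    - [0.6,[0,0,0],0]
    - [0.5,[0,0,0],0]
    - [0.5,[0,0,0],0]
    - [0.5,[0,0,15],0]
    - [0.5,[0,0,40],0]
    - [0.5,[0,0,65],0]
    - [0.5,[-30,5,70],0]
    - [0.5,[-60,10,70],0]
    - [0.5,[-90,20,70],0]

```text
t: 18.08
ee_pos: [404.4, 247.6, 374.3]
orientation: [0.024, 3.141, -0.0]
ft_force: [-1.0, 0.4, 0.7]
width: 43.8
grasp_force: 0.0
```

Emit:
servo_tool:
  plan:
    - [0.5,[0,35,0],0]
    - [0.5,[0,70,0],0]
    - [0.5,[0,105,0],0]
    - [0.5,[0,140,0],0]
    - [0.5,[0,170,0],0]
    - [0.5,[0,170,0],0]
    - [0.5,[0,170,0],0]
    - [0.5,[0,170,0],0]
    - [0.5,[0,170,0],0]
    - [0.5,[0,170,0],0]

```text
t: 18.92
ee_pos: [405.5, 417.0, 374.1]
orientation: [0.024, 3.141, -0.0]
ft_force: [-0.3, -0.3, -0.8]
width: 43.8
grasp_force: 0.0
```

```bash
python3 - <<'E'
from fit import *
import time
def grabs():
    return [ctrl.get_image("top") for _ in range(1)][0], ctrl.get_image("scene")
t,s=grabs(); cv2.imwrite("pics/t8raw.png",t); cv2.imwrite("pics/s8raw.png",s)
for n,im,box in(("scene",s,(190,300,300,430)),("top",t,(200,290,330,430))):
    a=im[box[0]:box[1],box[2]:box[3]]; h=cv2.cvtColor(a,cv2.COLOR_BGR2HSV); m=cv2.inRange(h,(50,90,20),(90,255,160))
    k,_,st,c=cv2.connectedComponentsWithStats(m); i=1+st[1:,4].argmax(); print(n,c[i]+[box[2],box[0]],st[i])
p=np.load("pose.npy"); print("handle pred 0.07",proj(S,loc(p,[75,0,302])),proj(T,loc(p,[75,0,302])),"0.06",proj(S,loc(p,[75,0,292])))
for n,C in(("S",S),("T",T)): print(n,"rim corners pred hang",proj(C,[[500+dx,110+dy,67+50] for dx in(-49,49) for dy in(-41,41)]).round())
g=s[185:250,300:350].max(2); ys,xs=np.where(g<45); print("dark",xs.mean()+300,ys.mean()+185,len(xs))
E
```

```text
scene [367.09433962 249.24528302] [61 55 13  9 53]
top [368.4        250.05882353] [33 40 10 18 85]
handle pred 0.07 [[330.65764781 199.67075277]] [[322.82480323 228.39130411]] 0.06 [[330.60909821 203.01727939]]
S rim corners pred hang [[397. 247.]
 [368. 258.]
 [377. 221.]
 [349. 231.]]
T rim corners pred hang [[391. 265.]
 [356. 264.]
 [392. 223.]
 [356. 222.]]
dark 317.2299465240642 195.19251336898395 187
```

```bash
python3 - <<'E'
from fit import *
p=np.load("pose.npy"); B=cv2.imread("pics/s8raw.png"); B2=ctrl.get_image("scene")
def match(A,I,c,r,dy=30):
    x,y=int(c[0]),int(c[1]); t=cv2.resize(A[y-r[1]:y+r[1],x-r[0]:x+r[0]],None,fx=4,fy=4,interpolation=2)
    R=cv2.resize(I[y-r[1]-dy:y+r[1]+dy,x-r[0]-8:x+r[0]+8],None,fx=4,fy=4,interpolation=2)
    m=cv2.matchTemplate(R,t,cv2.TM_CCOEFF_NORMED); _,v,_,l=cv2.minMaxLoc(m); return l[0]/4-8,l[1]/4-dy,round(v,2)
A0=cv2.imread("pics/s5raw.png")
print("handle",match(A0,B,proj(S,loc(p,[75,0,232]))[0],(10,13)),"pred70",np.diff(proj(S,[loc(p,[75,0,z]) for z in(232,302)]),axis=0),"60",np.diff(proj(S,[loc(p,[75,0,z]) for z in(232,292)]),axis=0))
for n,q in dict(cornerA=[451,69,67],cornerB=[451,151,67],cornerC=[549,151,67],crook=[497,118,171]).items():
    c=proj(S,[q])[0]; q2=np.array(q,float)+[0,0,50]; print(n,c.round(),match(A0,B,c,(9,8)),"pred50",(proj(S,[q2])[0]-c).round(1),"now-vs-before",match(B,B2,proj(S,[q2])[0],(9,8),5))
E
```

```text
handle (-0.25, -23.25, 0.71) pred70 [[  0.32736601 -22.56535656]] 60 [[  0.27881641 -19.21882994]]
cornerA [395. 260.] (-2.75, -11.0, 0.91) pred50 [  2.  -13.1] now-vs-before (0.0, 0.0, 1.0)
cornerB [367. 271.] (0.5, -11.75, 0.69) pred50 [  1.3 -13.1] now-vs-before (0.0, 0.0, 1.0)
cornerC [348. 244.] (-1.75, -0.25, 0.56) pred50 [  0.7 -13.2] now-vs-before (0.0, 0.0, 1.0)
crook [372. 226.] (2.25, -21.0, 0.76) pred50 [  1.5 -14.8] now-vs-before (0.0, 0.0, 1.0)
```

```bash
cat > rim.py <<'E'
from fit import *
from scipy.optimize import minimize
from scipy.spatial.transform import Rotation as Ro
u=np.linspace(-1,1,41)
rect=lambda a,b:np.vstack([np.c_[u*a,0*u+b],np.c_[u*a,0*u-b],np.c_[0*u+a,u*b],np.c_[0*u-a,u*b]])
L=np.c_[rect(41,49),np.zeros(164)]
def dts(ims):
    out=[]
    for I in ims:
        I=cv2.resize(I,None,fx=4,fy=4,interpolation=cv2.INTER_CUBIC); e=cv2.Canny(cv2.GaussianBlur(I,(0,0),2),25,60)
        out.append(cv2.distanceTransform(255-e,cv2.DIST_L2,5)/4)
    return out
def fit(ims,x0,z):
    D=dts(ims)
    def cost(p):
        P=Ro.from_euler("zyx",p[3:]/100).apply(L)+p[:3]; c=0
        for C,d in zip((T,S),D):
            q=(proj(C,P)+.5)*4-.5; v=cv2.remap(d,q[:,0].astype("f4")[None],q[:,1].astype("f4")[None],1)[0]; c+=np.minimum(v,3).mean()
        return c
    best=None; rng=np.random.default_rng(0)
    for k in range(40):
        s=np.array([x0[0],x0[1],z,155,0,0])+rng.normal(0,1,6)*[4,5,5,3,3,3]
        r=minimize(cost,s,method="Powell",options=dict(maxiter=8))
        if best is None or r.fun<best.fun: best=r
    return best.x.round(1),round(best.fun,2)
E
python3 - <<'E'
from rim import *
r=lambda f:cv2.imread(f"pics/{f}.png")
print("start (true z 67, level)",fit([r("top0"),r("scene0")],(500,109),67))
print("end",fit([r("t8raw"),r("s8raw")],(500,111),117))
E
```

```text
start (true z 67, level) (array([ 4.999e+02,  1.060e+02,  6.990e+01,  1.536e+02,  9.400e+00,
       -2.000e-01]), np.float32(0.58))
end (array([ 4.974e+02,  1.225e+02,  1.195e+02,  1.565e+02,  1.130e+01,
       -3.000e-01]), np.float32(0.7))
```

The handle sits at 0.070. The rim has risen 50 mm and is level to about 1° against the starting fit. Nothing moves between frames, and the board still shows inside the basket, so I'm handing in.

```bash
python3 -c "
from workcell import ctrl
print(ctrl.close_job())"
```

```text
the job is handed in; nothing more can be done
None
```

The job is handed in: the basket hangs at rest and level on the pawl at 0.070, about 19 mm clear of the tray rim, with the board still in it. I checked the final state by measurement only, as the picture limit was used up.

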